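Put the egg timer away in a push-to-open drawer

ROBOT

A 6-joint arm with a two-finger parallel gripper is mounted at the origin on a cart in front of the work surface, level with it; the furniture and walls round the work are solid. World frame = base frame: x ahead of the robot, y to its left, z up, the work surface at z = 0. Lengths are in mm, angles in rad, forces in N, time in s.
With the tool pointing down it reaches from about 350 to 775 mm from the base axis. Payload 5.5 kg.
Tool frame: the origin (TCP) lies on the centre line of the jaws, within the pads' length; the fingertips stand 25 mm ahead of it and the grasp point (between the pads) lies 6 mm ahead of it (robot.nose_length is the distance from the TCP to the fingertips, in mm); z points along the fingers, y is the line along which they close (so a half turn about z gives the same grasp; the last joint's range is limited). The gripper opens to 85 mm and grips with 20 to 120 N. Pads are 22 mm wide; open, the fingers measure 114 mm over their backs; the gripper's body (76 mm by 85 mm) begins 54 mm behind the grasp point. The pads swing forward as they close: fully open they stand 13 mm farther back than shut.
Start: joints at [1.097, 0.313, 0.046, 1.304, 0, 1.431], TCP at [188.415, 543.294, 256.323] pointing down, gripper open.
Joint ranges: [-2.76, 2.76], [-0.86, 1.69], [-1.03, 1.26], [-2.2, 2.34], [-1.47, 1.5], [-3.14, 3.14]. Speed limits (rad/s): [2.57, 2.57, 3.14, 3.14, 3.14, 3.14].

INTERFACE

Orientations are given as a unit quaternion [w, x, y, z].
In Python, from rig import robot gives the robot as it stands.
- The arm moves only by the tool send_path, called after "Emit:" as name(argument=value, ...), one argument or row to a line, values as JSON. Schema: {"type":"object","properties":{"ticks":{"type":"string"},"only":{"type":"string"},"quiet":{"type":"boolean"},"lines":{"type":"string"}},"required":["ticks"],"additionalProperties":false}. ticks is a string of 1 to 8 rows, parted by semicolons, with the numbers parted by spaces; each row has 7 numbers: dx, dy, dz in units of 50 mm, then a rotation vector rx, ry, rz in units of 0.1 rad, then the finger opening in mm; each row is the pose to reach, as a shift and turn from the pose commanded when the call began, along the tool's axes at that moment; what a row does not reach only later rows make up. A row lasts 1/8 s, in which the tool goes at most 62.5 mm and 0.188 rad, less where a joint would pass 70% of its speed; a pose out of reach is approached as far as the arm can. The fingers move at their own pace and stop on an object; the grip force is fixed at half the most. Time passes only in rows, so rows that do not move let the fingers close. The tool returns the time, the measured TCP pose, the force, the opening and the grip force at its end. only (a regular expression) keeps the lines of the reply that match it, lines (a string "A,B") keeps lines A to B, and quiet returns only ok. Input that does not fit is refused with a message, and nothing moves.
- robot.sense(): the state, without advancing time (a new reading comes with each control period).
- robot.capture(name): name is "scene" or "top" or "wrist"; returns the picture (384x512x3 uint8, red, green, blue); there is no depth.
- robot.calibration(name): a dict with "K" (3x3 intrinsics, pixels), "k1" (the pictures are not rectified: a ray, as slopes to the right and down, at radius r is drawn at 1 + k1 r^2 times it, then the intrinsics apply), "R" (3x3) and "t" (3): a world point X has camera coordinates R X + t. Camera axes: x right, y down, z forward; pixel columns grow to the right and rows downward; lengths in mm; the calibration is good to about 2 mm. A picture is of the moment at which its call begins: read the wrist's pose just before it. calibration takes no time and is no camera call; for the wrist camera it gives the pose at the moment of the call.
- robot.job_done(): hands the job in; it is judged then, once.
The state is a dict: "t": time; "joint_pos": joint angles; "dq": joint speeds; "tau": joint torques, N m; "tcp_pos": TCP position; "tool_rot": TCP orientation; "force": force on the tool from outside, world axes, zero at the start; "wrist_torque": the same for the moment, N m; "gripper_width": finger opening in mm; "grasp_force": force on a finger pad.
Only numpy, scipy, OpenCV 4.12 (cv2) and the standard library are available. Lean on these libraries where they do the work, as an engineer would, in place of code of your own. Each camera call takes 0.05 s, during which the arm holds its last target. There are 200 camera calls.

TASK

Press the front of the handleless white drawer box inwards so that its drawer springs out by itself, and gently stand the egg timer upright on the drawer's floor. Then push the drawer home, without slamming it, until its latch holds it shut with the timer inside. Leave the garlic and the salt shaker where they are.

Things in the scene. Friction and masses are not known exactly. Their poses are not given: they have to be found in the camera images.
- drawer_box: White box fixed to the worktop, 130 deep (x) x 200 wide (y) x 93 mm high, cork mat on top, one drawer. Origin: centre of its underside. Its +x points inwards (push direction), z up; the drawer springs out along -x. Its latch is push-push: press the shut front 6 mm in to the stop and let go: it springs out. Push it from fully out in to the same stop and let go: it stays latched.
- front (a point): Point on the outer face of the drawer's flat pale-wood front (198 wide, 10 thick, 4 to 90 mm above the worktop, no handle), mid-width, 60 mm above the worktop. Moves with the drawer; axes as the box's: +x is the push direction. Latched, the front stands 18 mm proud of the box with an 8 mm gap behind it, so downward-pointing closed fingers can press it.
- tray (a point): Point on the drawer's inner floor, moving with it, 15 mm above the worktop, mid-width, 50 mm behind the inside of the front: the middle of the part uncovered when the drawer is out. Tray 167 mm wide inside, sides 45 mm over its floor; 103 mm of its length uncovered when fully out, the box's roof beyond (69 mm clear height under it). Axes as the box's.
- drawer (a joint): Drawer position in m: 0 latched shut, 0.095 fully out, -0.0064 pressed in to the stop. A spring (3 to 4.5 N outwards) drives it out at up to 0.2 m/s once released; pushing it in takes about 5 N plus 2 N per 0.1 m/s, and the force rises sharply at the stop (press with some 12 N). Move back at least 0.1 m to let it come out fully.
- egg_timer: Wind-up egg timer: white base, red domed upper half, 62 mm in diameter, 59 mm high, 0.11 kg, loose and standing upright on the worktop. Origin: centre of its underside, z up. Grip it across its middle, about 30 mm above its underside.
- garlic: Bulb of garlic, about 56 mm wide and high, loose, on the worktop. Not to be moved. Origin: centre of its underside.
- salt_shaker: Salt shaker, grey cap and clear glass body, 44 mm in diameter, 90 mm high, loose, on the worktop. Not to be moved. Origin: centre of its underside.

How it is judged:
By the outcome, as a careful person would: the job done as asked, in the order asked, and still so for the second after the job is handed in, with the robot touching nothing.
It also fails if it takes over 64 s, if anything falls off the work surface, if the arm or the gripper's body presses on something with over 40 N, if the wrist force passes 120 N, or if a joint passes its speed limit or range.

## Working session

There is one attempt and no reset: what is moved stays moved. The work goes in short steps, Python scripts to look and compute and a tool call to move; the robot and the scene stay as the last step left them, time stands still between calls to the robot, and variables do not carry over. Pictures are saved under pics/ and viewed, at most 10 in all, crops included, and the job is handed in when it is done.

```bash
ls; mkdir -p pics; cat > h.py <<'E'
import numpy as np, cv2
from rig import robot
def ray(name,u,v,cal=None):
    c=cal or robot.calibration(name);K=np.array(c["K"]);R=np.array(c["R"]);t=np.array(c["t"])
    k=c["k1"]
    d=np.array([(u-K[0,2])/K[0,0],(v-K[1,2])/K[1,1]]);p=d.copy()
    for _ in range(20): p=d/(1+k*(p@p))
    return -R.T@t, R.T@np.array([p[0],p[1],1])
def at(name,u,v,z,cal=None):
    o,d=ray(name,u,v,cal); return o+d*(z-o[2])/d[2]
E
python3 - <<'E'
from h import *
for n in("scene","top"):
    im=robot.capture(n); np.save(f"{n}.npy",im)
    cv2.imwrite(f"pics/{n}0.png",cv2.resize(im[:,:,::-1],(800,600),interpolation=cv2.INTER_CUBIC))
s=robot.sense();print(s["t"],s["tool_rot"],s["tcp_pos"])
E
```

```text
pics
rig.py
0.1 [-2.44960867e-04  1.66116923e-01  9.86105719e-01 -7.86496237e-04] [188.20568074 542.89866657 255.49098142]
```

View pics/top0.png

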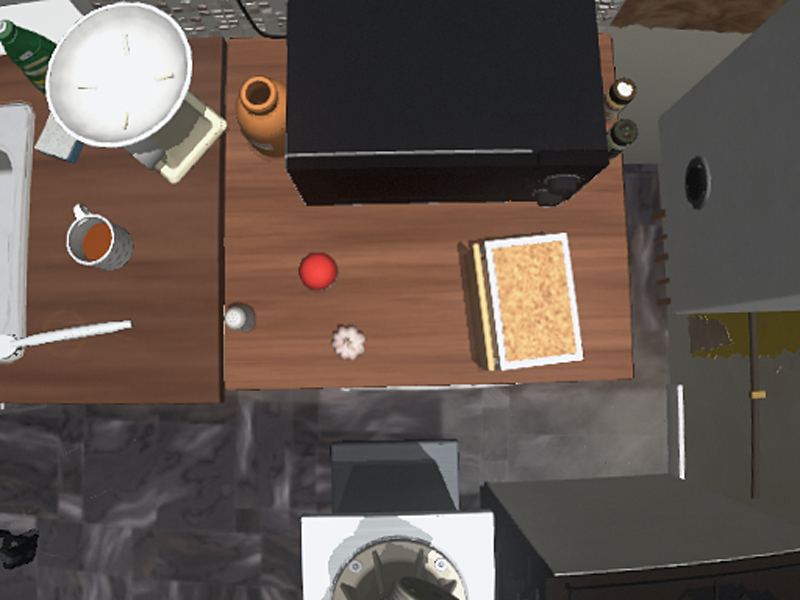

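View pics/scene0.png

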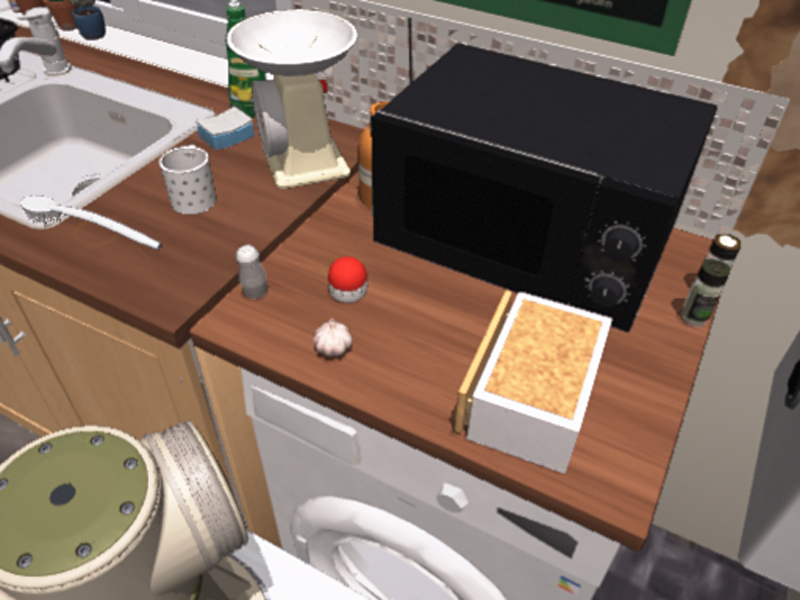

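The top view shows the timer at about (318,271), garlic at (348,342), salt at (238,317), and the box with its front facing image-left, top corners near (487,240), (567,234), (582,360) and (500,369). The arm is off to the left. I'll enlarge a crop for accuracy.

```bash
python3 - <<'E'
from h import *
im=np.load("top.npy")[:,:,::-1]
a=cv2.resize(im[140:245,295:380],None,fx=5.6,fy=5.6,interpolation=cv2.INTER_CUBIC)
cv2.imwrite("pics/c1.png",a); print(a.shape)
# timer: red blob; both cams
for n in("top","scene"):
    i=np.load(f"{n}.npy").astype(int); m=(i[...,0]>150)&(i[...,1]<70)&(i[...,2]<70)
    k,l,st,c=cv2.connectedComponentsWithStats(m.astype('uint8'))
    j=1+np.argmax(st[1:,4]); print(n,st[j],c[j],at(n,*c[j],40),at(n,*c[j],0), robot.calibration(n)["K"][0], ray(n,0,0)[0])
for nm,u,v,z in (("garlic",348,342,28),("salt",236,317,85)): print(nm,at("top",u*.64-.2,v*.64-.2,z))
for nm,u,v,z in (("garlic",333,340,28),("salt",254,295,3)): print(nm,at("scene",u*.64-.2,v*.64-.2,z))
P=[at("top",u*.64-.2,v*.64-.2,93) for u,v in((487,240),(567,234),(582,360),(500,369))]
print(np.round(P))
E
```

```text
(588, 476, 3)
top [193 163  21  21 271] [203.00738007 172.98154982] [554.03842802 118.19956288  40.        ] [558.90109891 122.31922412   0.        ] [444.98822196   0.         255.13726948] [ 419.20840514    3.97138846 1149.10259706]
scene [210 164  24  22 404] [221.89851485 174.59158416] [545.2021385  114.94049409  40.        ] [582.40618682 139.8281619    0.        ] [438.67973649   0.         258.16128694] [-111.3162443  -324.23782555  745.85692942]
garlic [438.63862611  71.90844094  28.        ]
salt [479.61154994 241.07540661  85.        ]
garlic [425.81054948  65.18783207  28.        ]
salt [464.95312593 237.47565486   3.        ]
[[ 589. -149.   93.]
 [ 597. -275.   93.]
 [ 401. -290.   93.]
 [ 391. -162.   93.]]
```

View pics/c1.png

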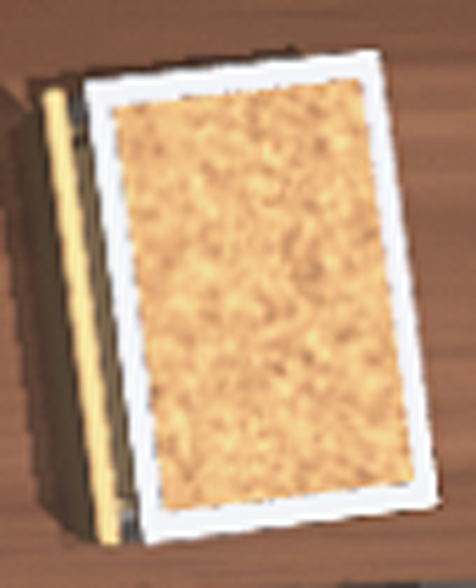

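```bash
python3 - <<'E'
from h import *
f=lambda u,v,z:at("top",295+(u+.5)/5.6-.5,140+(v+.5)/5.6-.5,z)
P=np.array([f(*p,93) for p in((86,84),(379,50),(440,503),(147,545))])
F=np.array([f(*p,90) for p in((43,92),(100,545))])
print(np.round(P,1),np.round(F,1))
print([np.linalg.norm(P[i]-P[(i+1)%4]) for i in range(4)],np.linalg.norm(F[0]-F[1]))
x=(P[1]-P[0]+P[2]-P[3])[:2];y=(P[0]-P[3]+P[1]-P[2])[:2];print(np.arctan2(x[1],x[0]),np.arctan2(-y[0]*-1,-y[1]*-1), np.arctan2(y[1],y[0])-np.pi/2,'F',np.arctan2(*(F[0]-F[1])[[1,0]])-np.pi/2)
print("c",P.mean(0))
th=(np.arctan2(x[1],x[0])+np.arctan2(y[1],y[0])-np.pi/2)/2
ex=np.array([np.cos(th),np.sin(th)]);c=P.mean(0)[:2];print(th,ex,"front pt from box",c-83*ex,"from edge",F.mean(0))
from scipy.spatial.transform import Rotation as R
q=np.array(robot.sense()["tool_rot"]);print(R.from_quat(q[[1,2,3,0]]).as_matrix().round(3))
# triangulate timer
o1,d1=ray("top",203.007,172.98);o2,d2=ray("scene",221.9,174.59)
A=np.stack([d1,-d2],1);s=np.linalg.lstsq(A,o2-o1,rcond=None)[0];print(o1+d1*s[0],o2+d2*s[1])
E
```

```text
[[ 586.6 -145.    93. ]
 [ 599.4 -274.3   93. ]
 [ 402.5 -292.6   93. ]
 [ 388.5 -164.6   93. ]] [[ 583.9 -126.6   90. ]
 [ 389.  -144.9   90. ]]
[np.float64(129.9045026329215), np.float64(197.83249508040493), np.float64(128.78087858596604), np.float64(199.03589783330366)] 195.75162230858163
-1.4668777188169277 1.4749641498353907 -1.4749641498353905 F -1.4773476277109314
c [ 494.2365537  -219.12876746   93.        ]
-1.4709209343261591 [ 0.09970943 -0.9950166 ] front pt from box [ 485.96067094 -136.54238987] from edge [ 486.44240697 -135.77798782   90.        ]
[[-0.945  0.328 -0.001]
 [ 0.328  0.945 -0.001]
 [ 0.    -0.002 -1.   ]]
[555.21168389 119.19109488  30.38158345] [554.11534803 120.89840043  30.42414096]
```
Good. Box yaw th ≈ -1.472; front at (486.2,-136.2). Timer about (555,120).

Careful with the scale: shifts go in units of 50 mm and turns go in units of 0.1 rad. That gives: -330 mm is -6.6, -320 mm is -6.4, 1.138 rad is 11.38.

Emit:
send_path(
  ticks="-0.8 -0.82 0.1 0 0 1.42 0;-1.6 -1.64 0.2 0 0 2.84 0;-2.4 -2.46 0.3 0 0 4.27 0;-3.2 -3.3 0.4 0 0 5.69 0;-4 -4.12 0.5 0 0 7.11 0;-4.8 -4.94 0.6 0 0 8.54 0;-5.6 -5.78 0.7 0 0 9.96 0;-6.4 -6.6 0.8 0 0 11.38 0",
)

```text
t: 1.1
tcp_pos: [382.9, 124.9, 216.1]
tool_rot: [0.0, 0.673, 0.74, 0.0]
force: [1.4, 0.0, -1.0]
gripper_width: -0.3
grasp_force: 0.0
```

```bash
cat >> h.py <<'E'
from scipy.spatial.transform import Rotation as Rn
def M():
    q=np.array(robot.sense()["tool_rot"]);return Rn.from_quat(q[[1,2,3,0]]).as_matrix()
th=-1.472; ex=np.array([np.cos(th),np.sin(th),0]); ey=np.array([-ex[1],ex[0],0]); front=np.array([486.2,-136.2,60])
def go(p,yaw=None):
    "tool-axis shift to TCP p; rz to put tool y along world angle yaw"
    s=robot.sense();m=M();d=np.array(p)-s["tcp_pos"]
    print("tcp",np.round(s["tcp_pos"],1),"d tool",np.round(m.T@d,1),"F",np.round(s["force"],1),"t",s["t"],"w",s["gripper_width"],"q6",round(s["joint_pos"][5],2))
    if yaw is not None:
        a=np.arctan2(m[1,1],m[0,1]);e=(a-yaw+np.pi/2)%np.pi-np.pi/2;print("rz",round(e,3),"tilt",m[:,2].round(4))
E
python3 -c "
from h import *
go(front-55*ex+[0,0,140],th+np.pi/2)"
```

```text
tcp [382.9 124.9 216.1] d tool [-214.7   78.    16.1] F [ 1.4  0.  -1. ] t 1.1 w -0.30597183762988084 q6 1.59
rz -0.004 tilt [ 2.e-04  2.e-04 -1.e+00]
```

In the tool's units: -215 mm is -4.3, 146 mm is 2.92.

Emit:
send_path(
  ticks="-1.08 0.4 0.08 0 0 0 0;-2.16 0.78 0.16 0 0 0 0;-3.22 1.18 0.24 0 0 0 0;-4.1 1.52 0.32 0 0 0 0;-4.3 1.56 1.12 0 0 0 0;-4.3 1.56 2.12 0 0 0 0;-4.3 1.56 2.84 0 0 0 0;-4.3 1.56 2.92 0 0 0 0",
)

```text
t: 2.1
tcp_pos: [478.9, -78.8, 67.7]
tool_rot: [-0.003, 0.671, 0.741, -0.001]
force: [0.1, 0.8, 0.3]
gripper_width: 0.2
grasp_force: 0.0
```

```bash
python3 - <<'E'
from h import *
go(front-11*ex+[0,0,10],th+np.pi/2)
im=robot.capture("wrist");cv2.imwrite("pics/w1.png",cv2.resize(im[:,:,::-1],(640,480)))
E
```

```text
tcp [478.9 -78.8  67.7] d tool [-46.8   1.6  -2.5] F [0.1 0.8 0.3] t 2.1 w 0.1599820292918953 q6 1.14
rz -0.0 tilt [-0.0061  0.0021 -1.    ]
```

View pics/w1.png

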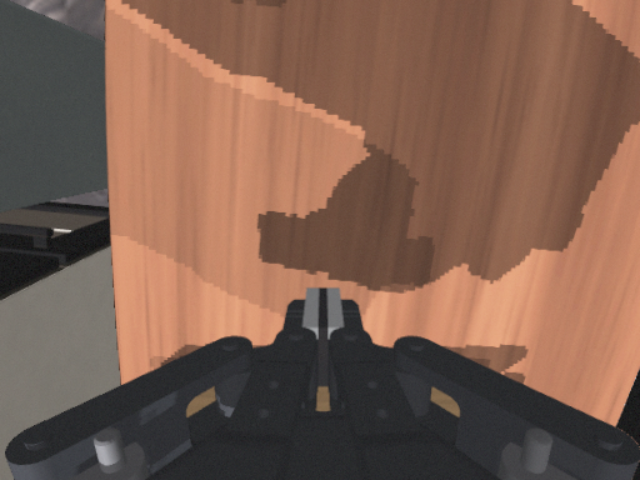

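The wrist view shows the closed fingers (tips at about (323,300)) over the bare worktop, well centred. Now I'll press.

In the tool's units: -50 mm is -1, -42 mm is -0.84.

Emit:
send_path(
  ticks="-0.4 0.02 0 0 0 0 0;-0.76 0.02 0 0 0 0 0;-0.84 0.02 0 0 0 0 0;-0.9 0.02 0 0 0 0 0;-0.96 0.02 0 0 0 0 0;-1 0.02 0 0 0 0 0;-1.02 0.02 0 0 0 0 0",
)

```text
t: 3.02
tcp_pos: [487.2, -128.9, 70.5]
tool_rot: [-0.001, 0.671, 0.742, 0.001]
force: [-0.2, 9.2, 3.7]
gripper_width: -0.1
grasp_force: 0.0
```

Emit:
send_path(
  ticks="-0.03 0 0 0 0 0 0;-0.06 0 0 0 0 0 0;-0.06 0 0 0 0 0 0",
)

```text
t: 3.4
tcp_pos: [487.1, -129.0, 70.5]
tool_rot: [-0.003, 0.67, 0.742, 0.003]
force: [0.6, 16.9, 7.8]
gripper_width: -0.2
grasp_force: 0.0
```

Emit:
send_path(
  ticks="0.6 0 0 0 0 0 0;1.5 0 -0.1 0 0 0 0;2.3 0 -0.6 0 0 0 0;2.8 0 -1.6 0 0 0 0;3.2 0 -2.6 0 0 0 85;3.4 0 -3 0 0 0 85;3.4 0 -3 0 0 0 85",
)

```text
t: 4.28
tcp_pos: [472.2, 36.1, 222.2]
tool_rot: [0.002, 0.671, 0.742, 0.001]
force: [-0.7, 0.1, -0.3]
gripper_width: 54.6
grasp_force: 0.0
```

```bash
python3 - <<'E'
from h import *
im=robot.capture("top");np.save("top2.npy",im)
a=cv2.resize(im[130:250,130:390,::-1],None,fx=3,fy=3,interpolation=cv2.INTER_CUBIC);cv2.imwrite("pics/t2.png",a)
go([555,120,190],th+np.pi/2)
im=robot.capture("wrist");cv2.imwrite("pics/w2.png",cv2.resize(im[:,:,::-1],(640,480)));np.save("w2.npy",im)
import json;c=robot.calibration("wrist");np.save("w2c.npy",c,allow_pickle=True)
E
```

```text
tcp [471.4  35.8 220.6] d tool [75.5 91.5 30.7] F [ 0.5 -1.2 -0.2] t 4.325 w 61.718739018347414 q6 1.38
rz 0.001 tilt [ 1.7e-03 -8.0e-04 -1.0e+00]
```

View pics/t2.png

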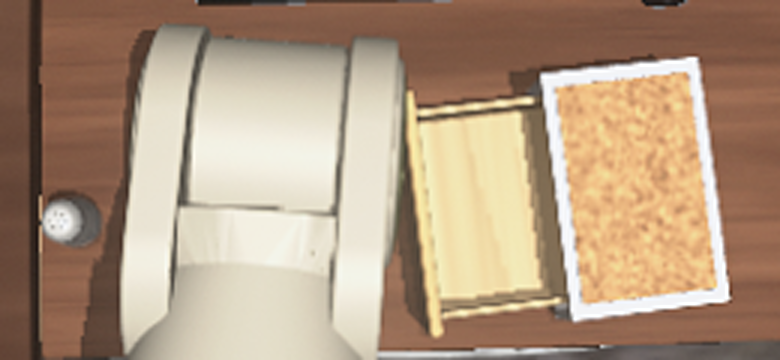

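The drawer is fully out: front top edge from (410,92) to (435,335), tray clear. Next I'll move above the timer.

In the tool's units: 91 mm is 1.82, 75 mm is 1.5.

Emit:
send_path(
  ticks="0.7 0.84 0.2 0 0 0 85;1.4 1.68 0.5 0 0 0 85;1.5 1.82 0.62 0 0 0 85;1.5 1.82 0.62 0 0 0 85",
)

```text
t: 4.88
tcp_pos: [552.9, 119.0, 186.9]
tool_rot: [-0.001, 0.671, 0.741, -0.002]
force: [-0.7, -0.5, 0.1]
gripper_width: 84.7
grasp_force: 0.0
```

```bash
python3 - <<'E'
from h import *
go([555,120,190],th+np.pi/2)
c=robot.calibration("wrist");im=robot.capture("wrist");cv2.imwrite("pics/w3.png",cv2.resize(im[:,:,::-1],(640,480)))
i=im.astype(int); m=(i[...,0]>130)&(i[...,1]<80)&(i[...,2]<80)
k,l,st,ce=cv2.connectedComponentsWithStats(m.astype('uint8'));j=1+np.argmax(st[1:,4]);print(st[j],ce[j])
x,y,w,h,_=st[j]
for z in(30,42,50):print(z,at("wrist",*ce[j],z,c), at("wrist",x+w/2-.5,y+h/2-.5,z,c))
print("left/right at z32",at("wrist",x-.5,y+h/2,32,c),at("wrist",x+w-.5,y+h/2,32,c),ray("wrist",0,0,c)[0])
E
```

```text
tcp [552.9 119.  186.9] d tool [ 0.8  2.1 -3.1] F [-0.7 -0.5  0.1] t 4.875 w 84.71802916844405 q6 1.54
rz 0.0 tilt [-4.7e-03 -8.0e-04 -1.0e+00]
[ 227  156   64   58 1470] [260.18435374 174.3292517 ]
30 [552.03103762 131.38250142  30.        ] [551.42293606 121.38633297  30.        ]
42 [551.77557225 133.75005142  42.        ] [551.1939756  124.18957903  42.        ]
50 [551.60526201 135.32841808  50.        ] [551.04133528 126.05840974  50.        ]
left/right at z32 [521.18070911 118.33953069  32.        ] [581.64753993 124.41152731  32.        ] [546.16989946 185.70116626 305.31582377]
```

View pics/w3.png

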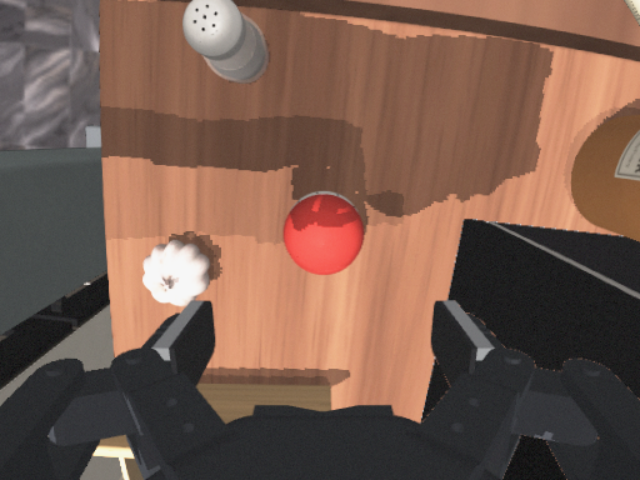

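The timer is centred at (324,233) between the open jaws, and both sides are clear. Garlic is at (177,270) and salt at (225,40), both out of the way.

Emit:
send_path(
  ticks="0.02 0 1 0 0 0 85;0.02 0 2 0 0 0 85;0.02 0 2.7 0 0 0 85;0.02 0 3.04 0 0 0 85;0.02 0 3.1 0 0 0 85;0.02 0 3.1 0 0 0 85",
)

```text
t: 5.68
tcp_pos: [554.2, 119.9, 35.3]
tool_rot: [0.0, 0.672, 0.741, 0.0]
force: [0.2, -0.9, -0.2]
gripper_width: 85.2
grasp_force: 0.0
```

```bash
python3 -c "
from h import *
go([553,120.5,32],th+np.pi/2)"
```

```text
tcp [554.2 119.9  35.3] d tool [ 0.7 -1.2  3.3] F [ 0.2 -0.9 -0.2] t 5.675 w 85.20070846956477 q6 1.54
rz -0.001 tilt [ 0.001  0.    -1.   ]
```

Emit:
send_path(
  ticks="0 0 0.06 0 0 0 85;0 0 0.06 0 0 0 55;0 0 0.06 0 0 0 55;0 0 0.06 0 0 0 55;0 0 0.06 0 0 0 55;0 0 0.06 0 0 0 55",
)

```text
t: 6.42
tcp_pos: [554.5, 120.7, 32.4]
tool_rot: [0.0, 0.671, 0.741, 0.0]
force: [-1.7, -1.6, 5.8]
gripper_width: 59.7
grasp_force: 64.3
```

In the tool's units: -130 mm is -2.6, -110 mm is -2.2.

Emit:
send_path(
  ticks="0 0 -0.3 0 0 0 55;0 0 -1.2 0 0 0 55;0 0 -2.2 0 0 0 55;0 0 -2.6 0 0 0 55",
)

```text
t: 6.92
tcp_pos: [555.7, 120.8, 165.6]
tool_rot: [0.002, 0.671, 0.741, 0.002]
force: [0.5, -0.2, -1.7]
gripper_width: 59.6
grasp_force: 65.5
```

```bash
python3 - <<'E'
from h import *
f=lambda u,v,z:at("top",130+(u+.5)/3-.5,130+(v+.5)/3-.5,z)
for p in((407,92),(434,336)):
    X=f(*p,90);print(X,(X-front)@ex,(X-front)@ey)
tray=front-95*ex+60*ex;tray[2]=15;print("tray",tray)
go([tray[0],tray[1],165],th+np.pi/2)
im=robot.capture("wrist");cv2.imwrite("pics/w4.png",cv2.resize(im[:,:,::-1],(512,384)))
E
```

```text
[575.17177749 -37.1777547   90.        ] -89.7635821432005 98.30504348400358
[380.18431324 -53.65032062  90.        ] -92.60406491133485 -97.35636890887727
tray [ 482.74775103 -101.37067361   15.        ]
tcp [555.7 120.8 165.6] d tool [-2.139e+02 -9.460e+01  1.000e-01] F [ 0.5 -0.2 -1.7] t 6.925 w 59.62897589770212 q6 1.54
rz 0.0 tilt [ 5.5e-03  5.0e-04 -1.0e+00]
```

View pics/w4.png

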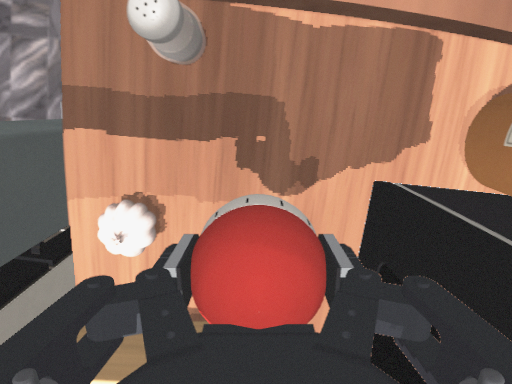

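The timer is held firmly and upright in the jaws, at about (258,270). Next I'll carry it over the tray.

Emit:
send_path(
  ticks="-0.8 -0.36 0 0 0 0 55;-1.8 -0.8 0 0 0 0 55;-2.8 -1.24 0 0 0 0 55;-3.7 -1.64 0 0 0 0 55;-4.16 -1.84 0 0 0 0 55;-4.28 -1.9 0 0 0 0 55;-4.28 -1.9 0 0 0 0 55",
)

```text
t: 7.85
tcp_pos: [480.5, -101.6, 161.2]
tool_rot: [-0.0, 0.671, 0.741, 0.0]
force: [-0.4, 1.0, -1.0]
gripper_width: 60.1
grasp_force: 65.4
```

```bash
python3 - <<'E'
from h import *
go([482.7,-101.8,47],th+np.pi/2)
E
```

```text
tcp [ 480.5 -101.6  161.2] d tool [ -0.5   2.2 114.2] F [-0.4  1.  -1. ] t 7.85 w 60.09656125701115 q6 1.1
rz -0.0 tilt [-2.e-04  6.e-04 -1.e+00]
```

Emit:
send_path(
  ticks="0 0.02 0.8 0 0 0 55;0 0.02 1.5 0 0 0 55;0 0.02 1.9 0 0 0 55;0 0.02 2.04 0 0 0 55;0 0.02 2.1 0 0 0 55;0 0.02 2.14 0 0 0 55;0 0.02 2.14 0 0 0 55",
)

```text
t: 8.72
tcp_pos: [482.2, -101.8, 54.9]
tool_rot: [0.001, 0.671, 0.741, 0.0]
force: [0.5, -0.0, -0.7]
gripper_width: 59.8
grasp_force: 65.6
```

```bash
python3 - <<'E'
from h import *
go([482.7,-101.8,47],th+np.pi/2)
im=robot.capture("scene");a=cv2.resize(im[150:310,260:420,::-1],None,fx=3.5,fy=3.5,interpolation=cv2.INTER_CUBIC);cv2.imwrite("pics/s5.png",a)
E
```

```text
tcp [ 482.2 -101.8   54.9] d tool [-0.1  0.5  7.9] F [ 0.5 -0.  -0.7] t 8.725 w 59.76511654421886 q6 1.1
rz 0.0 tilt [ 1.2e-03 -4.0e-04 -1.0e+00]
```

View pics/s5.png

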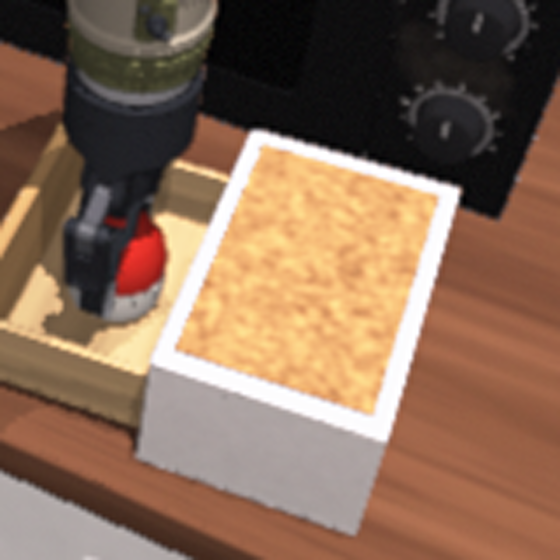

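The timer, with its base at about (120,300), hangs just above the tray floor, clear of the front and the box. I'll lower it slowly.

Emit:
send_path(
  ticks="0 0 0.04 0 0 0 55;0 0 0.08 0 0 0 55;0 0 0.1 0 0 0 55;0 0 0.12 0 0 0 55;0 0 0.12 0 0 0 55",
)

```text
t: 9.4
tcp_pos: [481.6, -101.6, 48.2]
tool_rot: [-0.0, 0.671, 0.741, -0.0]
force: [0.4, 0.3, -2.0]
gripper_width: 59.7
grasp_force: 65.6
```

Emit:
send_path(
  ticks="0 0 0.01 0 0 0 55;0 0 0.02 0 0 0 55;0 0 0.02 0 0 0 55",
)

```text
t: 9.78
tcp_pos: [481.8, -101.7, 47.4]
tool_rot: [0.0, 0.671, 0.741, 0.0]
force: [-0.4, -0.3, 0.3]
gripper_width: 59.9
grasp_force: 65.8
```

Emit:
send_path(
  ticks="0 0 0.01 0 0 0 55;0 0 0.02 0 0 0 55;0 0 0.02 0 0 0 55",
)

```text
t: 10.15
tcp_pos: [481.8, -101.7, 47.4]
tool_rot: [0.0, 0.671, 0.741, 0.0]
force: [-2.8, -0.2, 10.8]
gripper_width: 59.5
grasp_force: 66.6
```

In the tool's units: -0.6 mm is -0.012.

Emit:
send_path(
  ticks="0 0 -0.012 0 0 0 55;0 0 -0.012 0 0 0 66;0 0 -0.012 0 0 0 74;0 0 -0.012 0 0 0 80;0 0 -0.012 0 0 0 80",
)

```text
t: 10.78
tcp_pos: [481.7, -101.7, 46.8]
tool_rot: [-0.0, 0.671, 0.741, 0.0]
force: [-0.7, 0.7, -0.8]
gripper_width: 80.4
grasp_force: 0.0
```

Emit:
send_path(
  ticks="0 0 -0.2 0 0 0 80;0 0 -0.7 0 0 0 80;0 0 -1.7 0 0 0 80;0 0 -2.6 0 0 0 80;0 0 -2.6 0 0 0 0",
)

```text
t: 11.4
tcp_pos: [484.3, -102.6, 181.4]
tool_rot: [0.004, 0.671, 0.741, 0.002]
force: [0.2, -0.0, 0.3]
gripper_width: 63.9
grasp_force: 0.0
```

```bash
python3 - <<'E'
from h import *
im=robot.capture("wrist");cv2.imwrite("pics/w6.png",im[:,:,::-1])
go(front-130*ex+[0,0,120],th+np.pi/2)
E
```

```text
tcp [ 483.  -102.2  179.2] d tool [95.8 -0.2 -1. ] F [-0.  0. -0.] t 11.45 w 56.6295670429643 q6 1.1
rz 0.0 tilt [ 0.0045 -0.0017 -1.    ]
```

View pics/w6.png

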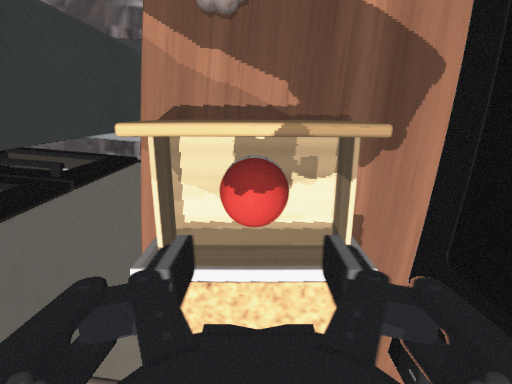

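The timer stands upright in the tray at (255,192), the fingers are clear, and the garlic is undisturbed at the top edge. Next I'll go round to the front.

In the tool's units: 108 mm is 2.16, 102 mm is 2.04.

Emit:
send_path(
  ticks="0.7 0 0 0 0 0 0;1.5 0 0 0 0 0 0;1.88 0 0 0 0 0 0;1.88 0 0.7 0 0 0 0;1.88 0 1.5 0 0 0 0;1.88 0 2.04 0 0 0 0;1.88 0 2.16 0 0 0 0;1.88 0 2.16 0 0 0 0",
)

```text
t: 12.45
tcp_pos: [471.9, -8.0, 68.6]
tool_rot: [-0.001, 0.671, 0.741, -0.0]
force: [-0.2, 0.2, 0.1]
gripper_width: -0.1
grasp_force: 0.0
```

```bash
python3 -c "
from h import *
go(front-106*ex+[0,0,10],th+np.pi/2)"
```

```text
tcp [471.9  -8.   68.6] d tool [-22.9   1.6  -1.4] F [-0.2  0.2  0.1] t 12.45 w -0.05101379064169811 q6 1.28
rz 0.0 tilt [-1.4e-03  4.0e-04 -1.0e+00]
```

Emit:
send_path(
  ticks="-0.22 0.02 0 0 0 0 0;-0.32 0.02 0 0 0 0 0;-0.38 0.02 0 0 0 0 0;-0.44 0.02 0 0 0 0 0;-0.5 0.02 0 0 0 0 0;-0.58 0.02 0 0 0 0 0;-0.68 0.02 0 0 0 0 0;-0.78 0.02 0 0 0 0 0",
)

```text
t: 13.45
tcp_pos: [477.1, -47.0, 68.8]
tool_rot: [-0.0, 0.671, 0.741, 0.0]
force: [-1.0, 5.2, 2.9]
gripper_width: -0.1
grasp_force: 0.0
```

Emit:
send_path(
  ticks="-0.1 0 0 0 0 0 0;-0.2 0 0 0 0 0 0;-0.3 0 0 0 0 0 0;-0.4 0 0 0 0 0 0;-0.5 0 0 0 0 0 0;-0.6 0 0 0 0 0 0;-0.7 0 0 0 0 0 0;-0.8 0 0 0 0 0 0",
)

```text
t: 14.45
tcp_pos: [480.9, -86.8, 68.7]
tool_rot: [-0.0, 0.671, 0.741, -0.0]
force: [-1.8, 5.1, 1.4]
gripper_width: 0.2
grasp_force: 0.0
```

Pushing steadily at about 5 N, with 42 mm to the stop. I'll slow down at the end.

In the tool's units: -5 mm is -0.1, -35 mm is -0.7.

Emit:
send_path(
  ticks="-0.1 0 0 0 0 0 0;-0.2 0 0 0 0 0 0;-0.3 0 0 0 0 0 0;-0.4 0 0 0 0 0 0;-0.5 0 0 0 0 0 0;-0.58 0 0 0 0 0 0;-0.64 0 0 0 0 0 0;-0.7 0 0 0 0 0 0",
)

```text
t: 15.45
tcp_pos: [484.3, -121.3, 68.7]
tool_rot: [-0.001, 0.671, 0.741, 0.0]
force: [-1.9, 7.4, 2.3]
gripper_width: -0.2
grasp_force: 0.0
```

Emit:
send_path(
  ticks="-0.04 0 0 0 0 0 0;-0.08 0 0 0 0 0 0;-0.12 0 0 0 0 0 0;-0.14 0 0 0 0 0 0;-0.16 0 0 0 0 0 0;-0.16 0 0 0 0 0 0",
)

```text
t: 16.2
tcp_pos: [485.0, -129.0, 68.7]
tool_rot: [-0.001, 0.671, 0.741, 0.0]
force: [-1.6, 6.5, 2.8]
gripper_width: -0.2
grasp_force: 0.0
```

Emit:
send_path(
  ticks="-0.02 0 0 0 0 0 0;-0.04 0 0 0 0 0 0;-0.04 0 0 0 0 0 0",
)

```text
t: 16.58
tcp_pos: [485.0, -129.1, 68.7]
tool_rot: [-0.002, 0.671, 0.742, 0.002]
force: [-2.0, 14.2, 5.4]
gripper_width: 0.5
grasp_force: 0.0
```

In the tool's units: 16 mm is 0.32, 6 mm is 0.12.

Emit:
send_path(
  ticks="-0.014 0 0 0 0 0 0;-0.014 0 0 0 0 0 0;0.02 0 0 0 0 0 0;0.06 0 0 0 0 0 0;0.12 0 0 0 0 0 0;0.2 0 0 0 0 0 0;0.32 0 0 0 0 0 0",
)

```text
t: 17.45
tcp_pos: [484.9, -116.3, 69.1]
tool_rot: [0.001, 0.672, 0.741, -0.0]
force: [-0.4, -0.3, -0.2]
gripper_width: -0.0
grasp_force: 0.0
```

Emit:
send_path(
  ticks="0.4 0 0 0 0 0 0;1 0 -0.3 0 0 0 0;1.3 0 -1.2 0 0 0 0;1.4 0 -2.2 0 0 0 0;1.4 0 -2.8 0 0 0 0;2.2 0 -2.8 0 0 0 0;3.2 0 -2.8 0 0 0 0;3.2 0 -2.8 0 0 0 0",
)

```text
t: 18.45
tcp_pos: [467.4, 46.9, 209.2]
tool_rot: [0.0, 0.669, 0.743, 0.0]
force: [-0.4, -0.3, 0.2]
gripper_width: -0.0
grasp_force: 0.0
```

```bash
python3 - <<'E'
from h import *
im=robot.capture("scene");cv2.imwrite("pics/s7.png",cv2.resize(im[:,:,::-1],(640,480)))
go([0,0,0])
E
```

```text
tcp [467.8  45.5 209.1] d tool [   2.8 -470.1  208.8] F [-0.3 -0.  -0.2] t 18.5 w 0.12366852188151371 q6 1.39
```

View pics/s7.png

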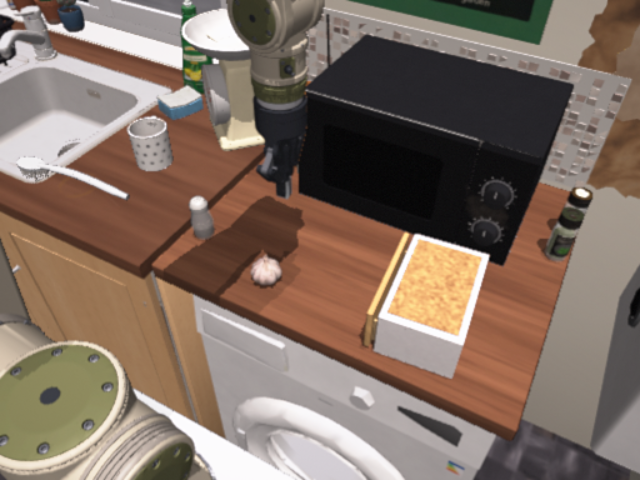

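The drawer is latched shut, with its front at (385,290) as at the start. The garlic at (266,270) and salt at (202,218) are where they were, and the arm is clear of everything.

```bash
python3 -c "
from rig import robot
print(robot.job_done())"
```

```text
the job is handed in; nothing more can be done
None
```

The job is handed in at about 18.5 s of the 64 s: the egg timer was set upright on the drawer floor, the drawer was pushed gently home and is latched shut on it, and the garlic and salt shaker were not touched.

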